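# Snap the sprung cap onto the slip canister

### The arm

A 6-joint arm with a two-finger parallel gripper is mounted at the origin on a cart in front of the work surface, level with it; the furniture and walls round the work are solid. World frame = base frame: x ahead of the robot, y to its left, z up, the work surface at z = 0. Lengths are in mm, angles in rad, forces in N, time in s.
With the tool pointing down it reaches from about 300 to 775 mm from the base axis. Payload 14.6 kg.
Tool frame: the origin (TCP) lies between the finger pads, 19 mm behind the fingertips; this is the grasp point; z points along the fingers, y is the line along which they close (so a half turn about z gives the same grasp; the last joint's range is limited). The gripper opens to 94 mm and grips with 3 to 60 N. Pads are 16 mm wide; open, the fingers measure 119 mm over their backs; the gripper's body (75 mm by 177 mm) begins 78 mm behind the grasp point.
Start: joints at [-1.389, 0.3, 1.521, -0, 1.321, -0.067], TCP at [135.426, -533.056, 224.246] pointing down, gripper open.
Joint ranges: [-3.03, 3.03], [-0.79, 2.21], [0.23, 2.52], [-1.04, 4.18], [0, 3.07], [-2.55, 2.55]. Speed limits (rad/s): [2.22, 2.22, 2.57, 3.14, 3.14, 3.14].

### API

Orientations are given as [roll, pitch, yaw] about the fixed x, y, z axes, in that order (R = Rz(yaw) Ry(pitch) Rx(roll)).
In Python, from cell import manip gives the robot as it stands. The module is installed in compiled form; this text tells all that it offers.
- The arm moves only by the shell command python3 -m creep 'ROWS' [FORCE]. ROWS is JSON, a list of rows, each a list of 3 entries, a list of its own where there are three numbers: the opening, from -1 (shut) to 1 (fully open), then the shift along the tool's x, y, z in cm, then the turn about the tool's z in units of 5 degrees (1.0 is 5 degrees). In form: [[grip, [tx, ty, tz], roll], ...]. A call has 1 to 12 rows; each row is the pose to reach, as a shift and turn from the pose commanded when the call began, along the tool's axes at that moment; what a row does not reach only later rows make up. A row lasts 1/10 s, in which the tool goes at most 50 mm and 8.59 degrees, less where a joint would pass 70% of its speed; a pose out of reach is approached as far as the arm can. A call with a gripper value outside its range is refused whole. The fingers move at their own pace and stop on an object; FORCE is the grip in N (left out, the last holds). Time passes only in rows, so rows that repeat a pose let the fingers close. It gives the time, the measured TCP pose, the force, the opening and the grip force at its end, in the units of the state.
- manip.read_state(): the state, without advancing time (a new reading comes with each control period).
- manip.camera(name): name is "scene" or "top" or "wrist"; returns the picture (384x512x3 uint8, red, green, blue); there is no depth.
- manip.camera_params(name): a dict with "fovy" (degrees; the focal length in pixels is half the picture's height over the tangent of half this angle, whatever the lens; pixels are square), "cx", "cy" (the principal point, pixels), "k1" (the pictures are not rectified: a ray, as slopes to the right and down, at radius r is drawn at 1 + k1 r^2 times it, then the intrinsics apply), "origin" and "attitude" of the camera in the world. Camera axes: x right, y down, z forward; pixel columns grow to the right and rows downward; lengths in mm; the calibration is good to about 2 mm. A picture is of the moment at which its call begins: read the wrist's pose just before it. camera_params takes no time and is no camera call; for the wrist camera it gives the pose at the moment of the call.
- manip.sign_off(): hands the job in; it is judged then, once.
The state is a dict: "clock": time; "joints": joint angles; "qd": joint speeds; "effort": joint torques, N m; "eef_pos": TCP position; "eef_rot": TCP orientation; "wrist_force": force on the tool from outside, world axes, zero at the start; "moment": the same for the moment, N m; "finger_gap": finger opening in mm; "finger_force": force on a finger pad.
Only numpy, scipy, OpenCV 4.12 (cv2) and the standard library are available. Lean on these libraries where they do the work, as an engineer would, in place of code of your own. Each camera call takes 0.05 s, during which the arm holds its last target. There are 200 camera calls.

### The job

Close the slip canister with its sprung cap so the slip cannot dry out: pinch the cap's two side tabs together, lift it, fit it into the filler neck and press it gently down onto the rubber seal, then let go so that both catches spring out under the neck's lip and the cap stays locked, level and held tight against the seal. Feel for the neck, since its height differs from canister to canister, and never press harder than 18 N; leave the pot and the two black figures where they stand.

Things in the scene. Friction and masses are not known exactly. Their poses are not given: they have to be found in the camera images.
- cap: Grey round plastic cap, about 0.18 kg, standing on its plug on the table, tabs up. Origin: centre of the plug's underside, z up. Plug 60 mm diameter, z 0 to 18 mm, foot bevelled 3.5 mm; flange 88 mm diameter, z 18 to 23 mm; a low bridge in its middle up to z 27 mm. Two black sprung tabs on its y axis (see the tab entries).
- cap_grip (a point): Where to pinch: on the cap's axis at cap z 45 mm, between the tabs; axes as the cap's. Close the fingers along the cap's y with about 35 N until both tabs are home; with the TCP here the tips clear the flange by 3 mm. The cap is lifted and pressed by its pinched tabs. Any turn of the cap about the upright axis fits the neck.
- cap_catch (a point): On the cap's axis at the height of the catches' top faces, cap z 8 mm. Each tab carries a square catch below the flange, 16 mm wide, cap z 3 to 8 mm, reaching 36 mm from the axis when free, 29 mm when pinched home. It has no slope and cannot be forced through the mouth: both tabs must be pinched to enter.
- tab_left (a joint): Travel of the tab on the cap's +y side, m: 0 free (sprung out), 0.007 pinched home. Spring 4.8 N at 0, 13 N at 0.007. The upright tab is 22 mm wide (x), 4 mm thick, cap z 23.5 to 50 mm, outer face 25 mm from the axis when free (50 mm over both tabs), 18 mm pinched home (36 mm over both).
- tab_right (a joint): The same for the tab on the cap's -y side.
- canister: White squat plastic drum, 144 mm diameter, shoulder 80 mm high, a brass tap near its foot on its -x side (to 90 mm from the axis); full and heavy, it does not move. Origin: centre of its underside, z up. The filler neck stands on its top on the same axis.
- neck_foot (a point): Centre of the canister's top, canister z 80 mm, where the grey threaded filler neck (90 mm diameter) comes out. The neck's flat rim is 104 to 134 mm above the table, different each time, NOT given by any reading, and firm in use: feel for it. Mouth 63 mm diameter; the lip is 8 mm thick, down from the rim; below it the neck is 80 mm wide inside.
- seal (a joint): Compression, m, of the black rubber ring (75 to 86 mm diameter) on the neck's rim: 0 free (top 4 mm above the rim), 0.004 flat (hard rim, force climbs fast); it yields and recovers slowly. 1 N starts it, 6 N at 0.002, 11 N at 0.004. Past 0.002 the catches are under the lip: press with 9 to 11 N, open the fingers there. Locked it stays near 0.002. Pressed less, the catches jam in the mouth.
- pot_0: Small cream test pot, 66 mm diameter, 56 mm high, origin at the centre of its underside; bystander.
- black_bird: Black bird figure, 66x64x90 mm, origin under its centre; bystander.
- black_bear: Black bear figure, 53x56x73 mm, origin under its centre; bystander.
Not all that is in view belongs to the job. Leave any orange, purple or yellow look-alike of the cap alone.

How it is judged:
By the outcome, as a careful person would: the job done as asked, in the order asked, and still so for the second after the job is handed in, with the robot touching nothing.
It also fails if it takes over 51 s, if anything falls off the work surface, if the arm or the gripper's body presses on something with over 40 N, if the wrist force passes 120 N, or if a joint passes its speed limit or range.

## Working session

There is one attempt and no reset: what is moved stays moved. The work goes in short steps, Python scripts to look and compute and a shell command to move; the robot and the scene stay as the last step left them, time stands still between calls to the robot, and variables do not carry over. Pictures are saved under pics/ and viewed, at most 10 in all, crops included, and the job is handed in when it is done.

```bash
mkdir -p pics
cat > h.py <<'E'
import numpy as np, cv2
from scipy.spatial.transform import Rotation as R
from cell import manip
def ray(p,u,v):
    f=192/np.tan(np.radians(p["fovy"])/2)
    d=np.array([(u-p["cx"])/f,(v-p["cy"])/f]); s=d.copy()
    for _ in range(30): s=d/(1+p["k1"]*(s@s))
    a=np.array(p["attitude"],float)
    M=a if a.shape==(3,3) else R.from_euler('xyz',a).as_matrix()
    return np.array(p["origin"],float), M@np.array([s[0],s[1],1])
def at(p,u,v,z):
    o,d=ray(p,u,v); return o+d*(z-o[2])/d[2]
E
python3 - <<'E'
from h import *
s=manip.read_state(); print(s)
ims=[]
for n in ["scene","top"]:
    p=manip.camera_params(n); print(n,p); ims.append(manip.camera(n))
    cv2.imwrite(f"pics/{n}.png",ims[-1][:,:,::-1])
print(manip.camera_params("wrist"))
E
```

```text
{'clock': 0.0, 'joints': array([-1.38861132e+00,  3.00474940e-01,  1.52162598e+00,  1.25067997e-05,
        1.32063576e+00, -6.66140396e-02]), 'qd': array([-0.00096028, -0.0004713 , -0.00152552, -0.00085526, -0.0001061 ,
        0.00082264]), 'effort': array([-2.99245774e-03, -5.31813025e+01, -3.52745390e+01,  7.07251928e-02,
        2.44299212e-02, -7.96303311e-05]), 'eef_pos': array([ 135.38057978, -532.82711812,  223.66520077]), 'eef_rot': array([-3.14045197e+00, -8.82388827e-05,  2.48795888e-01]), 'wrist_force': array([ 0.71708407, -0.14102816, -0.57191451]), 'moment': array([ 0.00414621, -0.00132204, -0.00837129]), 'finger_force': 0.0, 'finger_gap': 93.75609201756713}
scene {'fovy': 45.42473954000021, 'cx': 260.51017364551785, 'cy': 195.3382822899682, 'k1': 0.012213215404079507, 'origin': array([107.83115271, 742.13505747, 625.96568331]), 'attitude': array([-2.10378012, -0.02456839, -2.68303796])}
top {'fovy': 42.41732655156981, 'cx': 257.6882343232345, 'cy': 187.10475700971182, 'k1': 0.003363068491778876, 'origin': array([ 330.58139432,  -70.63361525, 1325.27809464]), 'attitude': array([-2.99787010e+00, -2.20234283e-03, -1.57174850e+00])}
{'fovy': 69.14557519891918, 'cx': 253.71267274111125, 'cy': 188.55576650954345, 'k1': -0.015752239654746213, 'origin': array([ 215.72106158, -513.28237382,  383.12891502]), 'attitude': array([ 2.85787106e+00,  2.33141451e-03, -1.32165236e+00])}
```

View pics/top.png

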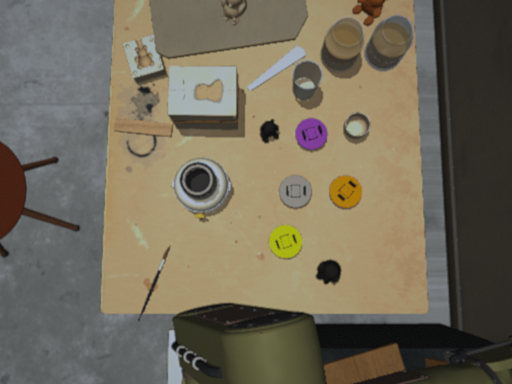

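View pics/scene.png

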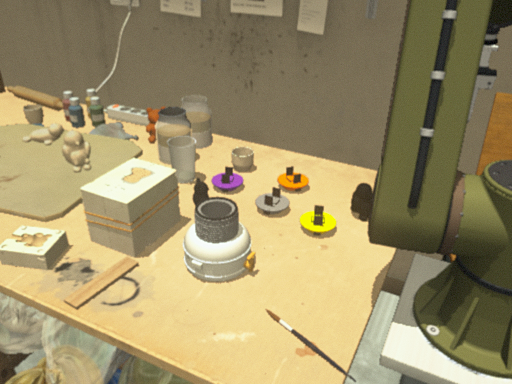

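Top view: grey cap at (295,191). It could be confused with the purple cap (311,134), the orange (346,191) and the yellow (286,242). The canister is at (202,183), the pot at (356,125), and the black figures at (269,130) and (329,271). I choose the grey cap and will check it in a crop.

Run:
```python
from h import *
im=cv2.imread("pics/top.png")
a=cv2.resize(im[165:217,269:321],(390,390),interpolation=cv2.INTER_CUBIC) # 7.5x
b=cv2.resize(im[150:220,168:238],(390,390),interpolation=cv2.INTER_CUBIC) # 5.571x
cv2.imwrite("pics/crop1.png",np.hstack([a,b]))
```

```text
(no output)
```

View pics/crop1.png

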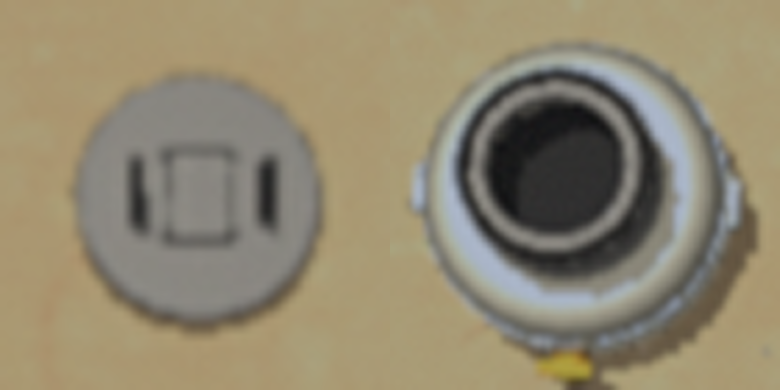

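The crop confirms a grey flange with tabs left (139,195) and right (268,193), and centre (198,200). In the right half, the neck ring centre is at (554,165).

Run:
```python
from h import *
p=manip.camera_params("top")
c=lambda x,y:(269+x/7.5-.5,165+y/7.5-.5)
k=lambda x,y:(168+(x-390)/5.571-.5,150+y/5.571-.5)
print("cap",at(p,*c(198,200),23)); 
tl=at(p,*c(139,195),45);tr=at(p,*c(268,193),45);print("tabs",tl,tr,(tl+tr)/2)
for z in(104,119,134):print(z,at(p,*k(554,166),z))
print("drum",at(p,*k(575,197),65))
for n,uv in dict(bird=(269,130),bear=(329,271),pot=(356,125),yel=(286,242),org=(346,191),pur=(311,134)).items(): print(n,at(p,*uv,30))
q=manip.camera_params("scene")
o,d=ray(q,217,206)
for z in(104,119,134):print(z,at(q,217,206,z))
```

```text
cap [ 508.07899629 -172.53067339   23.        ]
tabs [ 506.8512954  -150.27754007   45.        ] [ 507.52554178 -195.2254258    45.        ] [ 507.18841859 -172.75148294   45.        ]
104 [527.1329992   78.29972754 104.        ]
119 [524.71891015  76.47049622 119.        ]
134 [522.3048211  74.6412649 134.       ]
drum [518.89508464  73.11323573  65.        ]
bird [ 673.2301039  -104.24227938   30.        ]
bear [ 299.02610969 -257.5966502    30.        ]
pot [ 686.96699637 -338.75580533   30.        ]
yel [ 373.57480038 -147.23817057   30.        ]
org [ 507.4823595  -307.05465492   30.        ]
pur [ 662.13772612 -217.06831815   30.        ]
104 [550.18648476  28.02477747 104.        ]
119 [537.47428893  48.54653693 119.        ]
134 [524.76209311  69.06829639 134.        ]
```

```bash
python3 -m creep '[[1,[3,-1.7,0],0.3],[1,[7,-4,0],0.6],[1,[11,-6.3,0],0.9],[1,[15,-8.6,0],1.2],[1,[19,-10.9,0],1.5],[1,[23,-13.2,0],1.8],[1,[27,-15.5,0],2.1],[1,[31,-17.8,0],2.4],[1,[35,-20.1,0],2.7],[1,[39,-22.4,0],2.7],[1,[43,-24.7,0],2.7],[1,[44.9,-25.76,0],2.7]]'
python3 - <<'E'
from h import *
manip.camera("wrist")
s=manip.read_state(); print(s["eef_pos"],s["eef_rot"],s["wrist_force"],s["clock"])
p=manip.camera_params("wrist");np.save("w1.npy",p,allow_pickle=True);im=manip.camera("wrist")
cv2.imwrite("pics/w1.png",im[:,:,::-1]);print(p)
E
```

```text
clock: 1.3
eef_pos: [508.9, -170.1, 223.8]
eef_rot: [-3.141, 0.0, 0.016]
wrist_force: [-0.5, 0.0, 0.3]
finger_gap: 93.5
finger_force: 0.0
[ 509.7925205  -169.23365302  223.69267442] [-3.14069206e+00  2.42719507e-04  1.63980189e-02] [ 2.1096151   1.6180796  -0.52015718] 1.35
{'fovy': 69.14557519891918, 'cx': 253.71267274111125, 'cy': 188.55576650954345, 'k1': -0.015752239654746213, 'origin': array([ 592.6431241 , -168.49588861,  383.0531875 ]), 'attitude': array([ 2.85724006e+00,  2.28803740e-03, -1.55409182e+00])}
```

View pics/w1.png

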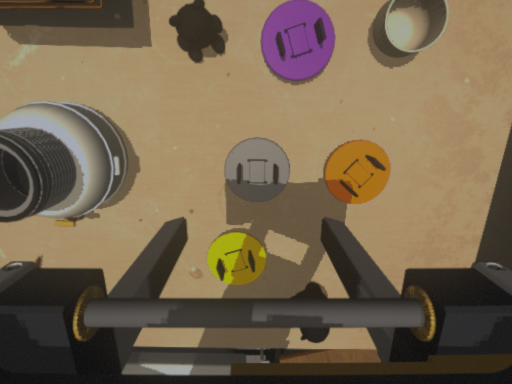

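The wrist view shows the grey cap flange at about (257,170), with tabs at (240,173) and (276,172). The canister neck is at the left edge.

Run:
```python
from h import *
manip.camera("wrist")
p=manip.camera_params("wrist");s=manip.read_state();print(s["eef_pos"],s["qd"])
im=manip.camera("wrist")[:,:,::-1];print(s["clock"])
g=im.astype(int); m=((abs(g.max(2)-g.min(2))<14)&(g.max(2)>60)).astype(np.uint8)
cv2.imwrite("pics/w2.png",cv2.resize(im[130:215,210:305],(760,680),interpolation=cv2.INTER_CUBIC)[:600])
print(p["origin"]);
print(at(p,257,170,23),at(p,240,173,40),at(p,276,172,40))
```

```text
[ 507.41297149 -172.03309686  223.66331954] [-0.04339867 -0.01894209  0.02032243 -0.00299466 -0.00245156 -0.01694026]
1.45
[ 590.38445354 -171.29999174  382.96559923]
[ 510.48304117 -176.25722836   23.        ] [ 510.043692   -154.63914822   40.        ] [ 512.06438318 -200.0250507    40.        ]
```

View pics/w2.png

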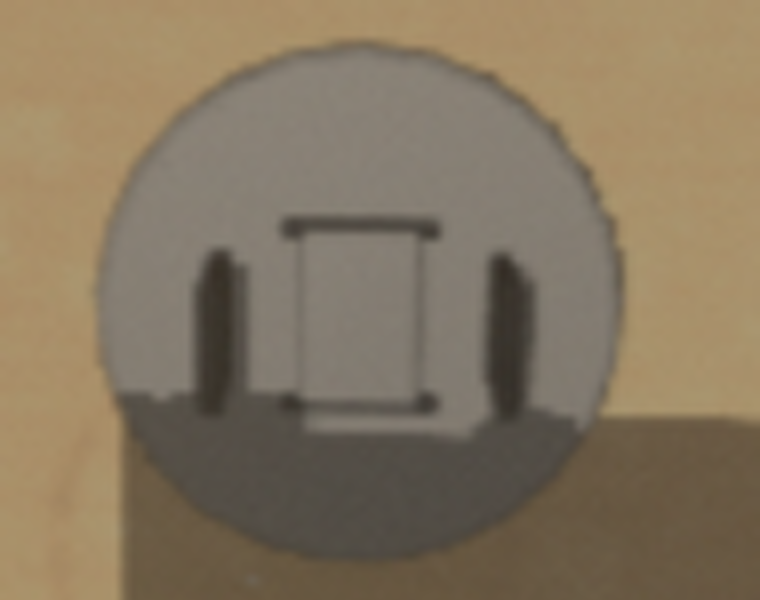

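The flange spans x 98–622 and y 43–560 in the crop, so its centre is at full-image (254.5,167.1). The tabs sit level, left (215,332) and right (508,335).

Run:
```python
from h import *
s=manip.read_state();print(s["eef_pos"],s["eef_rot"],s["qd"])
p=manip.camera_params("wrist");p["origin"]=np.array([590.38445354,-171.29999174,382.96559923])
print(p["attitude"])
c=lambda x,y:(210+x/8-.5,130+y/8-.5)
C=at(p,*c(360,301),23);print(C)
for z in(45,50):
  a,b=at(p,*c(215,332),z),at(p,*c(508,335),z);print(a,b,(a+b)/2,np.arctan2(b[0]-a[0],a[1]-b[1]))
```

```text
[ 506.86240532 -172.85596768  223.82996858] [-3.14137696e+00  8.81212371e-04  1.39201900e-02] [-2.64235577e-02 -1.28013803e-02  7.89287311e-03 -1.49351115e-03
  4.46969577e-05 -3.47272853e-03]
[ 2.85659403e+00  1.59869111e-03 -1.55653834e+00]
[ 514.3445145  -172.84556027   23.        ]
[ 513.76256548 -150.32649281   45.        ] [ 513.95120693 -195.8001884    45.        ] [ 513.85688621 -173.06334061   45.        ] 0.004148340384710292
[ 514.89614074 -150.63678325   50.        ] [ 515.08199135 -195.43772257   50.        ] [ 514.98906604 -173.03725291   50.        ] 0.004148340384710775
```

Run:
```python
from h import *
sc=cv2.imread("pics/scene.png");q=manip.camera_params("scene");tp=cv2.imread("pics/top.png");t=manip.camera_params("top")
p=manip.camera_params("wrist");s=manip.read_state();im=manip.camera("wrist")[:,:,::-1]
print(s["eef_pos"],s["eef_rot"])
def fit(im,u,v,w,p,z):
    g=im[v-w:v+w,u-w:u+w].astype(int); m=((g[:,:,2]-g[:,:,0])<28).astype(np.uint8)
    n,l,st,ce=cv2.connectedComponentsWithStats(m); 
    i=l[w-8:w+8,w-8:w+8]; i=np.bincount(i[i>0]).argmax()
    ct=max(cv2.findContours((l==i).astype(np.uint8),0,1)[0],key=cv2.contourArea)
    e=cv2.fitEllipse(cv2.convexHull(ct)); uv=e[0][0]+u-w,e[0][1]+v-w
    print(uv,e[1],at(p,*uv,23))
fit(im,254,167,45,p,23); fit(tp,295,191,25,t,23); fit(sc,272,204,25,q,23)
```

```text
[ 506.86240532 -172.85596768  223.82996858] [-3.14137696e+00  8.81212371e-04  1.39201900e-02]
(253.94487762451172, 167.21975708007812) (64.35590362548828, 64.87762451171875) [ 513.60283664 -173.00654468   23.        ]
(295.03139877319336, 191.23223114013672) (32.34480667114258, 32.86042022705078) [ 507.90298537 -172.87773506   23.        ]
(265.730770111084, 196.15384674072266) (3.3918070793151855, 7.005181312561035) [ 533.44009946 -183.95960789   23.        ]
```

```bash
python3 -m creep '[[1,[0.1,0,2],0],[1,[0.2,0,5],0],[1,[0.3,0,8],0],[1,[0.3,0,9],0],[1,[0.3,0,9],0],[1,[0.3,0,9],0]]'
python3 - <<'E'
from h import *
sc=cv2.imread("pics/scene.png");q=manip.camera_params("scene");print(at(q,272,204,23))
p=manip.camera_params("wrist");s=manip.read_state();im=manip.camera("wrist")[:,:,::-1]
print(s["eef_pos"],s["eef_rot"],p)
a=cv2.resize(sc[185:220,245:300],(550,350),interpolation=cv2.INTER_CUBIC)
b=cv2.resize(im[:,120:400],(182,250)) 
cv2.imwrite("pics/w3.png",np.vstack([cv2.copyMakeBorder(a,0,0,0,250,0),im[60:310,:].repeat(1,0)[:, :][:, :512].copy() if 0 else cv2.copyMakeBorder(cv2.resize(im[100:350],(512,250)),0,0,0,288,0)]))
E
```

```text
clock: 2.15
eef_pos: [510.4, -173.4, 135.6]
eef_rot: [3.141, -0.001, 0.012]
wrist_force: [0.5, 0.1, 0.5]
finger_gap: 93.9
finger_force: 0.0
[ 502.82936541 -156.67908722   23.        ]
[ 510.43121751 -173.43074452  135.6126594 ] [ 3.14097521e+00 -1.45305527e-03  1.24893176e-02] {'fovy': 69.14557519891918, 'cx': 253.71267274111125, 'cy': 188.55576650954345, 'k1': -0.015752239654746213, 'origin': array([ 593.01256781, -172.7610939 ,  295.10853462]), 'attitude': array([ 2.85892368e+00,  7.57637710e-04, -1.55796577e+00])}
```

View pics/w3.png

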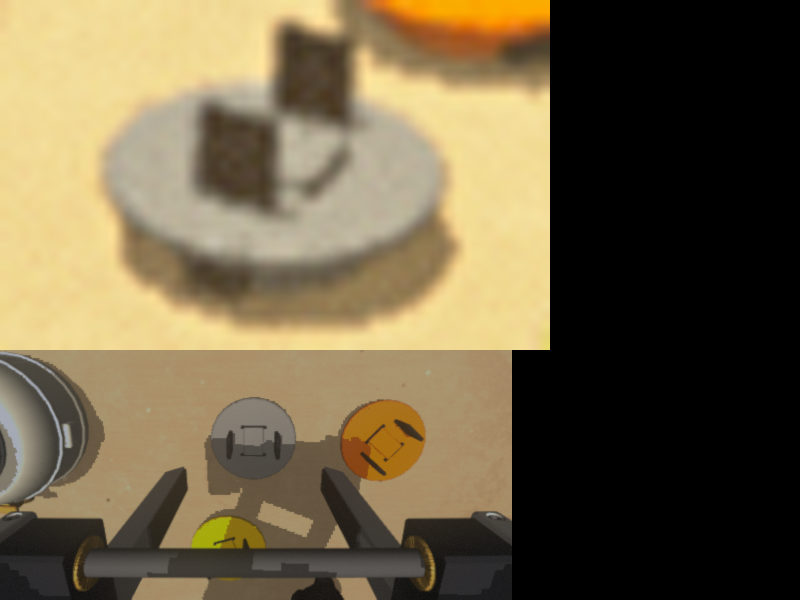

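Scene crop: flange ellipse centre is at (271.8,201.7). Lower wrist view: flange centre is at about (253,188.5).

Run:
```python
from h import *
q=manip.camera_params("scene");print(at(q,271.8,201.7,23))
p=manip.camera_params("wrist");s=manip.read_state();im=manip.camera("wrist")[:,:,::-1]
print(s["eef_pos"])
g=im[140:238,195:310].astype(int); m=((g[:,:,2]-g[:,:,0])<26).astype(np.uint8)
n,l,st,ce=cv2.connectedComponentsWithStats(m);i=1+st[1:,4].argmax()
ct=max(cv2.findContours((l==i).astype(np.uint8),0,1)[0],key=cv2.contourArea)
e=cv2.fitEllipse(cv2.convexHull(ct));uv=e[0][0]+195,e[0][1]+140;print(uv,e[1],at(p,*uv,23))
```

```text
[ 507.9787283  -166.50697197   23.        ]
[ 510.62485755 -173.36838286  135.85182082]
(253.11635208129883, 188.3689079284668) (81.3658447265625, 84.30744171142578) [ 514.36197999 -172.90585529   23.        ]
```

Run:
```python
from h import *
p=manip.camera_params("wrist");s=manip.read_state();im=manip.camera("wrist")[:,:,::-1]
f=192/np.tan(np.radians(p["fovy"])/2);M=R.from_euler('xyz',p["attitude"]).as_matrix()
T=R.from_euler('xyz',s["eef_rot"]).as_matrix()
for l in([8,47,19],[8,-47,19],[-8,47,19],[-8,-47,19],[8,59.5,19],[8,-59.5,19]):
    c=M.T@(s["eef_pos"]+T@np.array(l)-p["origin"]);x=c[:2]/c[2];x=x*(1+p["k1"]*(x@x))
    print(l,f*x+[p["cx"],p["cy"]])
cv2.imwrite("pics/f.png",cv2.resize(im[200:275,160:350],(760,300),interpolation=cv2.INTER_CUBIC))
```

```text
[8, 47, 19] [321.44899528 220.19433814]
[8, -47, 19] [185.35781249 220.07732821]
[-8, 47, 19] [319.87516876 241.19139656]
[-8, -47, 19] [186.92914538 241.06463304]
[8, 59.5, 19] [339.50992181 220.19190839]
[8, -59.5, 19] [167.32216433 220.04388961]
```

View pics/f.png

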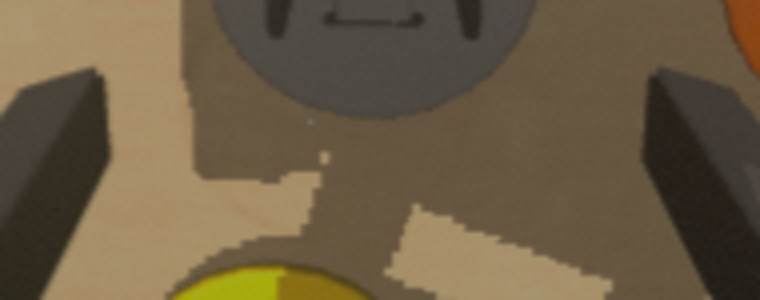

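```bash
python3 -m creep '[[1,[0.12,-0.1,2],0],[1,[0.12,-0.1,4],0],[1,[0.12,-0.1,6],0],[1,[0.12,-0.1,7.5],0],[1,[0.12,-0.1,8.5],0],[1,[0.12,-0.1,8.9],0],[1,[0.12,-0.1,8.9],0],[1,[0.12,-0.1,8.9],0],[1,[0.12,-0.1,8.9],0]]'
```

```text
clock: 3.2
eef_pos: [511.7, -171.9, 46.0]
eef_rot: [3.141, -0.001, 0.013]
wrist_force: [-1.0, 0.6, -0.5]
finger_gap: 94.1
finger_force: 0.0
```

```bash
python3 -m creep '[[0.2,[0,0,0.05],0],[0,[0,0,0.05],0],[-0.5,[0,0,0.05],0],[-1,[0,0,0.05],0],[-1,[0,0,0.05],0],[-1,[0,0,0.05],0],[-1,[0,0,0.05],0],[-1,[0,0,0.05],0],[-1,[0,0,0.05],0],[-1,[0,0,0.05],0]]' 35
```

```text
clock: 4.2
eef_pos: [511.5, -171.8, 45.0]
eef_rot: [3.141, -0.0, 0.013]
wrist_force: [-1.8, 0.2, 6.3]
finger_gap: 34.4
finger_force: 35.0
```

```bash
python3 -m creep '[[-1,[0,0,-1],0],[-1,[0,0,-4],0],[-1,[0,0,-8],0],[-1,[0,0,-12],0],[-1,[0,0,-16],0],[-1,[0,-2,-19],0],[-1,[0,-5,-20],0],[-1,[0,-8,-20],0],[-1,[0,-10.5,-20],0],[-1,[0,-11.2,-20],0],[-1,[0,-11.2,-20],0],[-1,[0,-11.2,-20],0]]'
python3 -m creep '[[-1,[0,0,0],0],[-1,[0,0,0],0]]'
python3 - <<'E'
from h import *
p=manip.camera_params("wrist");s=manip.read_state();im=manip.camera("wrist")[:,:,::-1]
print(s["eef_pos"],s["eef_rot"],s["wrist_force"],p["origin"],p["attitude"])
cv2.imwrite("pics/n.png",im)
E
```

```text
clock: 5.4
eef_pos: [509.9, -60.5, 244.8]
eef_rot: [3.141, 0.0, 0.013]
wrist_force: [0.3, -1.0, -1.4]
finger_gap: 34.5
finger_force: 35.0
clock: 5.6
eef_pos: [509.9, -60.5, 244.7]
eef_rot: [3.142, 0.0, 0.012]
wrist_force: [-0.4, 0.1, -1.1]
finger_gap: 34.4
finger_force: 35.0
[509.85792947 -60.53654183 244.65734794] [3.14158531e+00 2.26050398e-04 1.21331716e-02] [-0.35511765  0.07813952 -1.13458603] [592.71620265 -59.99954449 403.99946078] [ 2.85723263e+00  1.38911176e-03 -1.55832724e+00]
```

View pics/n.png

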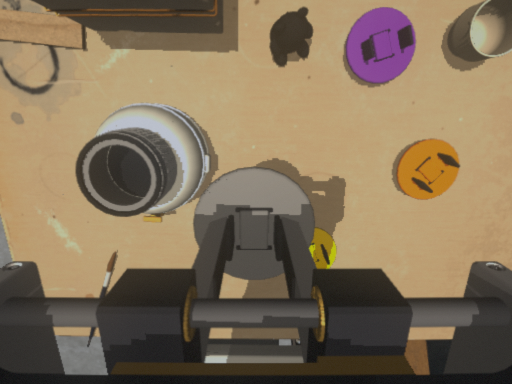

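The wrist view shows the held cap flange centred at about (254,222), and the neck mouth at about (128,172) clear of the fingers. I'll enlarge the neck.

Run:
```python
from h import *
im=cv2.imread("pics/n.png")
a=cv2.resize(im[115:225,65:185],(400,367),interpolation=cv2.INTER_CUBIC)
b=cv2.resize(im[155:285,185:325],(400,371),interpolation=cv2.INTER_CUBIC)[:367]
cv2.imwrite("pics/n2.png",cv2.convertScaleAbs(np.hstack([a,b]),alpha=1.6,beta=15))
```

```text
(no output)
```

View pics/n2.png

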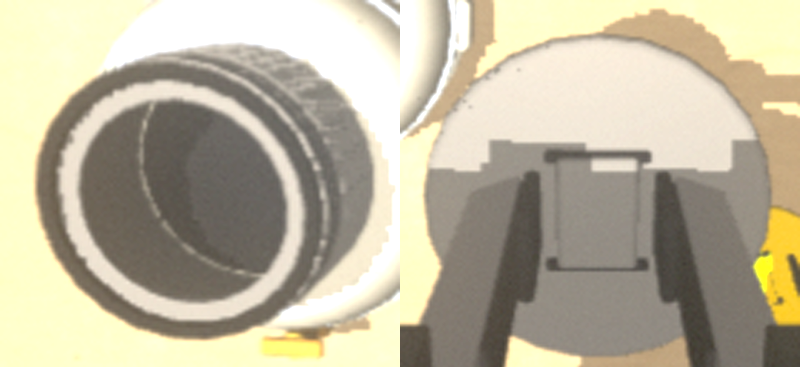

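Run:
```python
from h import *
from scipy.optimize import least_squares
p=manip.camera_params("wrist");print(p["origin"])
f=192/np.tan(np.radians(p["fovy"])/2);M=R.from_euler('xyz',p["attitude"]).as_matrix()
th=np.linspace(0,2*np.pi,721)
def box(c,r):
    P=np.c_[c[0]+r*np.cos(th),c[1]+r*np.sin(th),np.full(721,c[2])]-p["origin"]
    q=P@M;x=q[:,:2]/q[:,2:];x=x*(1+p["k1"]*(x**2).sum(1)[:,None]);x=f*x+[p["cx"],p["cy"]]
    return np.r_[x.min(0),x.max(0)]
def solve(b,r,g,n,z=None):
    b=np.array(b)
    s=least_squares((lambda c:box(c,r)-b) if z is None else (lambda c:box([*c,z],r)-b),g if z is None else g[:2]);print(n,s.x,s.fun)
kn=lambda x0,y0,x1,y1:[65+x0/3.333-.5,115+y0/3.336-.5,65+x1/3.333-.5,115+y1/3.336-.5]
kc=lambda x0,y0,x1,y1:[185+(x0-400)/2.857-.5,155+y0/2.854-.5,185+(x1-400)/2.857-.5,155+y1/2.854-.5]
solve(kn(78,98,287,302),31.5,[520,75,130],"mouth")
solve(kn(37,60,322,337),43,[520,75,130],"sealout")
solve(kn(60,80,305,320),37.5,[520,75,130],"sealin")
for z in(124,130,134): solve(kn(78,98,287,302),31.5,[520,75,130],z,z)
solve(kc(425,37,770,355),44,[510,-60,222],"flange")
solve(kc(425,37,770,355),44,[510,-60,222],"flange z",222.7)
```

```text
[592.71350307 -59.86343174 404.00867168]
mouth [525.47653431  74.70891515 132.853144  ] [-0.04157246  0.04147399  0.04162015 -0.04415649]
sealout [524.88850187  76.03094399 132.04682725] [ 0.03262674 -0.03219797 -0.0326751   0.03506341]
sealin [524.19908873  76.54373953 129.21346979] [-0.11633011  0.11545279  0.11648638 -0.12427053]
124 [523.43902951  79.0829877 ] [ 0.9499347   0.91052078 -0.94389192 -1.09076958]
130 [524.82077823  76.11840862] [ 0.284965    0.32694454 -0.28282377 -0.38937074]
134 [525.73988036  74.14235183] [-0.17476423 -0.07476791  0.17397716  0.0968109 ]
flange [509.04690313 -60.58092763 216.74229979] [ 0.0045458  -0.00463521 -0.00454522  0.00525119]
flange z [511.26063812 -60.56155531] [-1.94586757 -1.41397751  1.94214411  2.13199714]
```

```bash
python3 -m creep '[[-1,[0.3,-2,0],0],[-1,[0.7,-5,0],0],[-1,[1.1,-8.5,0],0],[-1,[1.5,-11.5,0],0],[-1,[1.58,-13.2,0],0],[-1,[1.58,-13.55,0],0],[-1,[1.58,-13.55,1],0],[-1,[1.58,-13.55,3],0],[-1,[1.58,-13.55,5],0],[-1,[1.58,-13.55,5.4],0],[-1,[1.58,-13.55,5.4],0],[-1,[1.58,-13.55,5.4],0]]'
python3 -m creep '[[-1,[0,0,0],0],[-1,[0,0,0],0]]'
```

```text
clock: 6.85
eef_pos: [524.3, 75.4, 191.5]
eef_rot: [-3.142, -0.001, 0.013]
wrist_force: [0.4, -0.2, -1.9]
finger_gap: 34.6
finger_force: 35.0
clock: 7.05
eef_pos: [524.1, 75.8, 191.4]
eef_rot: [-3.142, -0.001, 0.013]
wrist_force: [-0.6, -0.1, -2.9]
finger_gap: 34.6
finger_force: 35.0
```

```bash
python3 -m creep '[[-1,[0,-0.0,0.3],0],[-1,[0,0,0.6],0],[-1,[0,0,0.9],0],[-1,[0,0,1.0],0],[-1,[0,0,1.0],0]]' | egrep 'pos|wrist'
for i in 1 ; do python3 -m creep '[[-1,[0,0,0.1],0],[-1,[0,0,0.2],0],[-1,[0,0,0.2],0]]' | egrep 'pos|wrist'; done
```

```text
eef_pos: [523.8, 75.9, 180.5]
wrist_force: [-0.1, -0.1, -1.9]
eef_pos: [523.9, 75.9, 178.6]
wrist_force: [0.0, -0.1, -1.0]
```

```bash
python3 -m creep '[[-1,[0,0,0.1],0],[-1,[0,0,0.2],0],[-1,[0,0,0.2],0]]' | egrep 'pos|wrist'
```

```text
eef_pos: [523.8, 75.9, 176.6]
wrist_force: [0.3, 0.5, -1.9]
```

```bash
python3 -m creep '[[-1,[0,0,0.1],0],[-1,[0,0,0.2],0],[-1,[0,0,0.2],0]]' | egrep 'pos|wrist'
```

```text
eef_pos: [523.8, 75.9, 174.6]
wrist_force: [0.4, -0.0, -2.0]
```

```bash
python3 -m creep '[[-1,[0,0.05,0.1],0],[-1,[0,0.05,0.2],0],[-1,[0,0.05,0.2],0]]' | egrep 'pos|wrist'
```

```text
eef_pos: [523.9, 75.4, 172.6]
wrist_force: [-0.1, 0.3, -2.2]
```

```bash
python3 -m creep '[[-1,[0,0,0.1],0],[-1,[0,0,0.2],0],[-1,[0,0,0.2],0]]' | egrep 'pos|wrist'
```

```text
eef_pos: [523.8, 75.4, 170.6]
wrist_force: [0.2, -0.6, -1.7]
```

```bash
python3 -m creep '[[-1,[0,0,0.1],0],[-1,[0,0,0.2],0],[-1,[0,0,0.2],0]]' | egrep 'pos|wrist'
```

```text
eef_pos: [523.8, 75.4, 168.6]
wrist_force: [-0.1, 0.1, -1.8]
```

```bash
python3 -m creep '[[-1,[0,0,0.1],0],[-1,[0,0,0.2],0],[-1,[0,0,0.2],0]]' | egrep 'pos|wrist'
```

```text
eef_pos: [523.8, 75.4, 166.6]
wrist_force: [-0.1, 0.1, -1.7]
```

```bash
python3 -m creep '[[-1,[0,0,0.1],0],[-1,[0,0,0.2],0],[-1,[0,0,0.2],0]]' | egrep 'pos|wrist'
```

```text
eef_pos: [523.8, 75.4, 164.6]
wrist_force: [-0.2, 0.1, -2.0]
```

```bash
python3 -m creep '[[-1,[0,0,0.1],0],[-1,[0,0,0.2],0],[-1,[0,0,0.2],0]]' | egrep 'pos|wrist'
python3 - <<'E'
from h import *
q=cv2.resize(manip.camera("scene")[150:300,140:300,::-1],(640,600),interpolation=cv2.INTER_CUBIC)
cv2.imwrite("pics/s2.png",q)
E
```

```text
eef_pos: [524.0, 75.4, 162.9]
wrist_force: [-1.1, -0.4, 1.4]
```

View pics/s2.png

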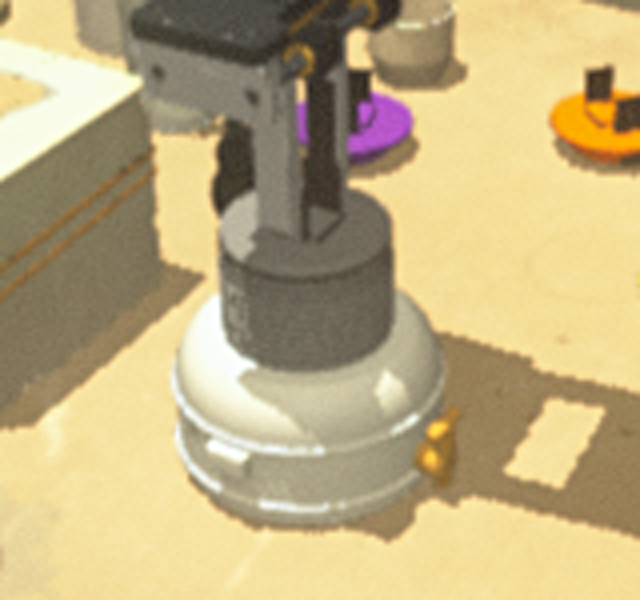

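Scene crop: the flange at (307,235) sits right on the neck and the plug is in. Contact began at TCP z≈163, so I press in small steps.

```bash
python3 -m creep '[[-1,[0,0,0.05],0],[-1,[0,0,0.05],0],[-1,[0,0,0.05],0]]' | egrep 'pos|wrist'
```

```text
eef_pos: [524.0, 75.4, 162.4]
wrist_force: [-0.8, -0.5, 2.9]
```

```bash
python3 -m creep '[[-1,[0,0,0.05],0],[-1,[0,0,0.05],0],[-1,[0,0,0.05],0],[-1,[0,0,0.05],0]]' | egrep 'pos|rot|wrist'
```

```text
eef_pos: [524.0, 75.4, 161.9]
eef_rot: [-3.142, -0.0, 0.013]
wrist_force: [-0.4, -0.0, 3.0]
```

```bash
python3 -m creep '[[-1,[0,0,0.05],0],[-1,[0,0,0.05],0],[-1,[0,0,0.05],0],[-1,[0,0,0.05],0]]' | egrep 'pos|wrist'
```

```text
eef_pos: [524.0, 75.4, 161.4]
wrist_force: [-1.5, 0.1, 5.4]
```

```bash
python3 -m creep '[[-1,[0,0,0.05],0],[-1,[0,0,0.05],0],[-1,[0,0,0.05],0],[-1,[0,0,0.05],0]]' | egrep 'pos|wrist'
```

```text
eef_pos: [524.0, 75.4, 161.0]
wrist_force: [-1.2, 0.2, 6.3]
```

```bash
python3 -m creep '[[-1,[0,0,0.05],0],[-1,[0,0,0.05],0],[-1,[0,0,0.05],0],[-1,[0,0,0.05],0],[-1,[0,0,0.05],0]]' | egrep 'pos|wrist|gap'
```

```text
eef_pos: [524.0, 75.4, 160.6]
wrist_force: [-1.9, -0.2, 7.4]
finger_gap: 35.0
```

```bash
python3 -m creep '[[-1,[0,0,0],0],[-1,[0,0,0],0],[-1,[0,0,0],0]]' | egrep 'pos|wrist|clock'
```

```text
clock: 12.6
eef_pos: [524.0, 75.4, 160.6]
wrist_force: [-1.3, 0.5, 7.6]
```

```bash
python3 -m creep '[[-1,[0,0,0.04],0],[-1,[0,0,0.04],0],[-1,[0,0,0.04],0],[-1,[0,0,0.04],0],[-1,[0,0,0.04],0]]' | egrep 'pos|wrist|gap'
```

```text
eef_pos: [524.0, 75.4, 160.3]
wrist_force: [-2.2, 0.3, 7.7]
finger_gap: 34.5
```

```bash
python3 -m creep '[[-1,[0,0,0],0],[-1,[0,0,0],0],[-1,[0,0,0],0]]' | egrep 'pos|wrist|clock'
```

```text
clock: 13.4
eef_pos: [524.0, 75.4, 160.3]
wrist_force: [-2.1, -0.4, 8.7]
```

```bash
python3 -m creep '[[1,[0,0,0],0],[1,[0,0,0],0],[1,[0,0,0],0],[1,[0,0,0],0],[1,[0,0,0],0],[1,[0,0,0],0],[1,[0,0,0],0],[1,[0,0,0],0]]' 
python3 -m creep '[[1,[0,0,-0.5],0],[1,[0,0,-2],0],[1,[0,0,-5],0],[1,[0,0,-8],0],[1,[0,2,-10],0],[1,[0,6,-11],0],[1,[0,9,-11],0],[1,[0,12,-11],0],[1,[0,13,-11],0],[1,[0,13,-11],0],[1,[0,13,-11],0],[1,[0,13,-11],0]]'
python3 - <<'E'
from h import *
a=cv2.resize(manip.camera("scene")[170:260,170:270,::-1],(400,360),interpolation=cv2.INTER_CUBIC)
w=manip.camera("wrist")[:,:,::-1];cv2.imwrite("pics/wend.png",w)
b=cv2.resize(w[90:240,40:207],(400,360),interpolation=cv2.INTER_CUBIC)
cv2.imwrite("pics/end.png",cv2.convertScaleAbs(np.hstack([a,b]),alpha=1.3))
E
```

```text
clock: 14.2
eef_pos: [523.9, 75.4, 159.8]
eef_rot: [3.142, 0.0, 0.013]
wrist_force: [0.6, 1.0, 0.1]
finger_gap: 93.2
finger_force: 0.0
clock: 15.4
eef_pos: [525.7, -53.5, 269.9]
eef_rot: [-3.141, -0.0, 0.014]
wrist_force: [0.5, 0.8, 0.5]
finger_gap: 94.1
finger_force: 0.0
```

View pics/end.png

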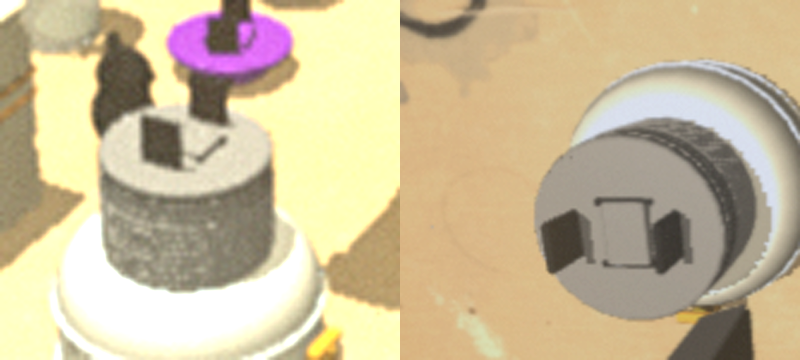

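The released cap sits level on the neck (scene crop 185,150). Its tabs measure about 47 mm apart in the wrist crop, at (582,235) and (683,235). The visible faces would be 46 mm apart sprung free and 32 mm pinched, so both catches are out.

```bash
python3 -c "
from cell import manip
s=manip.read_state();print(s['wrist_force'],s['clock']);print(manip.sign_off())"
```

```text
[-0.02067916 -0.17729538 -0.41761624] 15.5
the job is handed in; nothing more can be done
None
```

The job is handed in at 15.5 s: the grey cap is in the neck with both tabs sprung out, looks level, and was pressed with about 10 N (well under 18 N); the pot and black figures were not touched, but I viewed 11 pictures, one over the limit of 10.

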